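# Hang a rinsed square bottle neck-down on a leaning drying peg

### The arm

A 6-joint arm with a two-finger parallel gripper is mounted at the origin on the work surface. World frame = base frame: x ahead of the robot, y to its left, z up, the work surface at z = 0. Lengths are in m, angles in rad, forces in N, time in s.
With the tool pointing down it reaches from about 0.25 to 0.8 m from the base axis. Payload 3.9 kg.
Tool frame: the origin (TCP) lies on the centre line of the jaws, within the pads' length; the fingertips stand 14 mm ahead of it and the grasp point (between the pads) lies 5 mm behind it; x points along the fingers, y is the direction in which the jaws open and shut, and the axes are right-handed (so a half turn about x gives the same grasp; the last joint's range is limited). The gripper opens to 85 mm and grips with 20 to 120 N. Pads are 22 mm wide; open, the fingers measure 114 mm over their backs; the gripper's body (76 mm by 85 mm) begins 54 mm behind the grasp point. The pads swing forward as they close: fully open they stand 13 mm farther back than shut.
Start: joints at [-1.284, 0.26, -0.138, 1.173, 0, 1.571], TCP at [0.149, -0.504, 0.245] pointing down, gripper open.
Joint ranges: [-2.78, 2.78], [-0.83, 1.72], [-1.28, 1.37], [-1.9, 2.12], [-1.57, 1.48], [-3.14, 3.14]. Speed limits (rad/s): [2.57, 2.57, 3.14, 3.14, 3.14, 3.14].

### API

Orientations are given as a unit quaternion [x, y, z, w].
In Python, from cell import arm, eyes, spotter gives the robot as it stands.
- The arm moves only by the tool play_rows, never from a script. Its argument "commands" is a list of rows, each an object with "linear": the shift along the tool's x, y, z in units of 25 mm (1.0 is 25 mm), a list of three; "roll": the turn about the tool's x in units of 5 degrees (1.0 is 5 degrees). A call has 1 to 5 rows; each row is the pose to reach, as a shift and turn from the pose commanded when the call began, along the tool's axes at that moment; what a row does not reach only later rows make up. A row lasts 1/12 s, in which the tool goes at most 41.7 mm and 7.16 degrees, less where a joint would pass 70% of its speed; a pose out of reach is approached as far as the arm can. A call with a gripper value outside its range is refused whole. "jaw" is the closure, from -1 (fully open) to 1 (shut), set as the call begins (left out, the last holds). The fingers move at their own pace and stop on an object; "newtons" is the grip in N (left out, the last holds). Time passes only in rows, so rows that repeat a pose let the fingers close. It gives the time, the measured TCP pose, the force and the opening at its end, in the units of the state.
- arm.observe(): the state, without advancing time (a new reading comes with each control period).
- eyes.get_image(name): name is "scene" or "top"; returns (picture, depth): 420x560x3 uint8, red, green, blue; 420x560 float32, m along the optical axis (not along the pixel's ray), 0 where there is no reading.
- eyes.camera_info(name): a dict with "mtx" (3x3 intrinsics, pixels), "pose" (4x4, takes a point from camera to world coordinates). Camera axes: x right, y down, z forward; pixel columns grow to the right and rows downward; lengths in m; the calibration is good to about 2 mm. A picture is of the moment at which its call begins. camera_info takes no time and is no camera call.
- arm.finish_job(): hands the job in, once; it reports no verdict.
Trained networks look in the newest picture that a camera, given by its name, has taken for a name from the list of things; names that differ only in an ending like _2 or _b are one class to them, and where a whole thing is asked for, a point or a joint stands for the part that bears it (a point fixed in the world has none). Each returns a list of dicts, best first, with "confidence" (0 to 1); they miss things now and then, are a little off and sometimes report something else, mostly with a low value. They report only what shows in the picture. A call takes as long as a camera call. They do not tell look-alikes from the thing itself.
- spotter.boxes_of(camera, name): "position" ([column, row] in pixels, amid what is visible of it).
The state is a dict: "time": time; "joints": joint angles; "joint_velocities": joint speeds; "tau": joint torques, N m; "position": TCP position; "tool_rot": TCP orientation; "ft_force": force on the tool from outside, world axes, zero at the start; "ft_torque": the same for the moment, N m; "grip_width": opening from 0.0 (shut) to 1.0 (fully open).
Only numpy, scipy, OpenCV 4.12 (cv2) and the standard library are available. Lean on these libraries where they do the work, as an engineer would, in place of code of your own. Each camera call takes 0.05 s, during which the arm holds its last target. There are 200 camera calls.

### The job

Hang the rinsed, open white square bottle to dry: pick it up off the bench, turn it neck-down, thread its neck over the empty leaning peg and press it gently home by hand until the blue sprung cup under its mouth gives a few millimetres, without driving the cup to the end of its travel. Let go, so that the bottle stays there at rest, mouth on the cup. Leave the capped bottle and everything else on the bench where it is.

Things in the scene. Friction and masses are not known exactly. Their poses are not given: they have to be found in the camera images.
- flask: the open white square plastic bottle to hang, 0.2 to 0.31 kg, lying on the bench. Body 46 x 46 x 100 mm, then shoulder and round neck (40 mm together; 26 mm outside, 20 mm bore); clear inside for 135 mm. Origin on its underside below the body's middle, 23 mm under the axis. x is its axis: neck to -x, flat bottom to +x; z up. The neck starts roughly towards the robot, up to 55 degrees off
- flask_mouth (a point): centre of the mouth (open end of the neck) of that bottle; same axes as the bottle
- flask_body (a point): centre of the bottle's square body, on its axis, 90 mm from the mouth; the balance point is within 12 mm of it
- stand: the fixed drying stand with the empty peg: a wooden base plate 180 x 100 x 12 mm, origin under its centre on the bench; the peg rises from near its -x end and leans 45 degrees from the vertical towards its +x. Its +x points forward as the robot looks, within 20 degrees either side.
- peg: the empty round steel peg, 16 mm thick, ball-shaped tip, 175 mm long. Origin at the very tip, on the axis; z runs along the peg out of the tip (up and away from the robot, 45 degrees from the vertical), x points down and away from the robot, y sideways. The bottle slides over it along the peg's -z, with 2 mm of room all round in the neck
- cup (a joint): how far the blue sprung rubber cup (a disc 36 mm across round the peg) is pressed down the peg, in m: 0 untouched, 0.020 at the end of its travel. Spring 0.5 N per mm (3 N at 6 mm, 10 N at the end). Its clamp is set anew each time: the untouched cup's top lies 60 to 85 mm below the peg's tip, not reported, to be found by touch or sight. The clamp does not slip under 30 N
- full_stand: an identical fixed stand that already carries an amber square bottle, neck down, to be left alone; origin under the centre of its base plate. Which of the two stands is on the left varies.
- capped_flask: a second white square bottle of the same size, lying on the bench, closed by a red cap (33 mm wide) on the neck, so not the one; same origin and axes as the open bottle. To be left alone.
- polish_tin: a tin 60 mm across and 85 mm high standing on the bench, origin under its centre; leave alone
- driver: a screwdriver lying on the bench; leave alone
- brush: a brush lying on the bench; leave alone
- cork_block: a cork block 70 x 45 x 30 mm on the bench; leave alone
- grease_jar: an amber jar 56 mm across and 60 mm high with a black lid, standing on the bench; leave alone
There are look-alikes about, which are no part of the job. Leave any red or yellow look-alike of the stand alone.

How it is judged:
On the way, in this order (a step that is already met when the one before it is completed fails the run):
1. the held bottle's mouth has gone over the tip of the peg (x of flask_mouth in the frame of peg between -0.006 and 0.006 m and y of flask_mouth in the frame of peg between -0.006 and 0.006 m and z of flask_mouth in the frame of peg between -0.055 and -0.004 m and contact force between the fingers and flask above 0.5 N), for 0.1 s.
2. the held bottle has been pressed onto the cup, which gives at least 2 mm (x of flask_mouth in the frame of peg between -0.006 and 0.006 m and y of flask_mouth in the frame of peg between -0.006 and 0.006 m and z of flask_mouth in the frame of peg below -0.055 m and value of joint cup above 0.002 m and contact force between the fingers and flask above 0.5 N), for 0.1 s.
At the end, for the whole second after the job is handed in: The open bottle hangs neck-down on the empty peg, released, at rest (under 0.02 m/s, 0.2 rad/s): mouth centre within 6 mm of the peg axis in its x and y and over 55 mm below the tip, body centre not over 20 mm below the tip, axis within 0.25 rad of the peg, the cup held down over 0.5 mm (x of flask_mouth in the frame of peg between -0.006 and 0.006 m and y of flask_mouth in the frame of peg between -0.006 and 0.006 m and z of flask_mouth in the frame of peg below -0.055 m and z of flask_body in the frame of peg above -0.02 m and angle between the x axis of flask and the z axis of peg, either way round below 0.25 rad and value of joint cup above 0.0005 m and linear speed of flask below 0.02 m/s and angular speed of flask below 0.2 rad/s); the robot touches nothing.
It fails at once if the cup is driven to the end of its travel (pressed more than 19 mm) (value of joint cup above 0.019 m).
It fails at once if the capped bottle is moved more than 20 mm (distance of capped_flask from where it was at the start of the episode above 0.02 m).
It fails at once if another thing on the bench is moved more than 20 mm (distance of any of polish_tin, driver, brush, cork_block, grease_jar from where it was at the start of the episode above 0.02 m).
It also fails if it takes over 58 s, if anything falls off the work surface, if the arm or the gripper's body presses on something with over 40 N, if the wrist force passes 120 N, or if a joint passes its speed limit or range.

## Working session

There is one attempt and no reset: what is moved stays moved. The work goes in short steps, Python scripts to look and compute and a tool call to move; the robot and the scene stay as the last step left them, time stands still between calls to the robot, and variables do not carry over. Pictures are saved under pics/ and viewed, about 8 in all and at most 12, crops included, and the job is handed in when it is done.

Besides the shell and the picture viewer there is one more tool, called as name(argument=value, ...) on one line, values as JSON. play_rows: Moves the arm, as the interface text tells. Its arguments: {"type":"object","properties":{"commands":{"type":"array","items":{"type":"object","properties":{"linear":{"type":"array","items":{"type":"number"}},"roll":{"type":"number"}}}},"jaw":{"type":"number"},"newtons":{"type":"number"}},"required":["commands"]}

```bash
ls; mkdir -p pics
python3 - <<'E'
from cell import arm, eyes, spotter
import cv2,numpy as np
s=arm.observe();print(s)
for n in("scene","top"):
    p,d=eyes.get_image(n);cv2.imwrite(f"pics/{n}0.png",p[:,:,::-1]);np.save(f"pics/{n}0.npy",d)
    c=eyes.camera_info(n);print(n,np.round(c["mtx"],1).tolist(),np.round(c["pose"],3).tolist())
    for o in("flask","stand","peg","cup","capped_flask","full_stand"):
        print(o,[(np.round(b["position"]).tolist(),round(b["confidence"],2)) for b in spotter.boxes_of(n,o)][:4])
E
```

```text
pics
{'time': 0.0, 'joints': array([-1.28398875e+00,  2.60677324e-01, -1.39382742e-01,  1.17270075e+00,
       -1.02482288e-05,  1.57079769e+00]), 'joint_velocities': array([-1.05316735e-03,  5.29241321e-05,  9.18368117e-05,  1.81984025e-03,
       -8.40680108e-05, -3.91442503e-05]), 'tau': array([ 3.73394032e-04, -4.05676174e+01,  2.53924245e+01,  1.87916035e-02,
        3.51222752e-05, -3.60766521e-06]), 'position': array([ 0.14832824, -0.50292207,  0.24446322]), 'tool_rot': array([-0.69974542, -0.10174098,  0.69995111, -0.10036717]), 'ft_force': array([-0.00822158,  0.48739443,  0.43234089]), 'ft_torque': array([ 0.00719199, -0.03249403,  0.00995968]), 'grip_width': 0.9967876726569298}
scene [[388.2, 0.0, 277.4], [0.0, 388.2, 210.7], [0.0, 0.0, 1.0]] [[-0.32, 0.798, -0.511, 1.004], [0.947, 0.275, -0.164, 0.185], [0.009, -0.537, -0.844, 0.901], [0.0, 0.0, 0.0, 1.0]]
flask [([155.0, 179.0], 0.58)]
stand [([294.0, 227.0], 0.69), ([240.0, 157.0], 0.66), ([155.0, 181.0], 0.66)]
peg [([238.0, 137.0], 0.66), ([361.0, 162.0], 0.65), ([297.0, 208.0], 0.63)]
cup [([239.0, 136.0], 0.4)]
capped_flask [([224.0, 216.0], 0.73)]
full_stand [([155.0, 179.0], 0.69), ([378.0, 260.0], 0.58)]
top [[392.5, 0.0, 282.4], [0.0, 392.5, 206.6], [0.0, 0.0, 1.0]] [[-0.02, -0.986, 0.164, 0.346], [-1.0, 0.023, 0.016, 0.008], [-0.019, -0.164, -0.986, 1.261], [0.0, 0.0, 0.0, 1.0]]
flask [([405.0, 222.0], 0.6)]
stand [([346.0, 282.0], 0.94), ([234.0, 295.0], 0.72), ([270.0, 224.0], 0.67)]
peg [([348.0, 286.0], 0.84), ([266.0, 223.0], 0.75), ([230.0, 299.0], 0.71)]
cup [([347.0, 289.0], 0.63), ([269.0, 229.0], 0.46)]
capped_flask [([334.0, 212.0], 0.66)]
full_stand [([196.0, 212.0], 0.83)]
```

View pics/scene0.png

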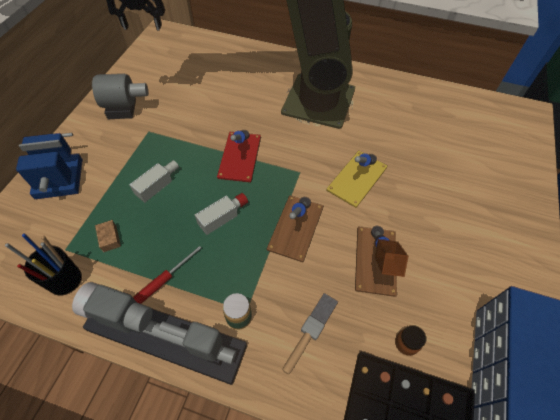

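View pics/top0.png

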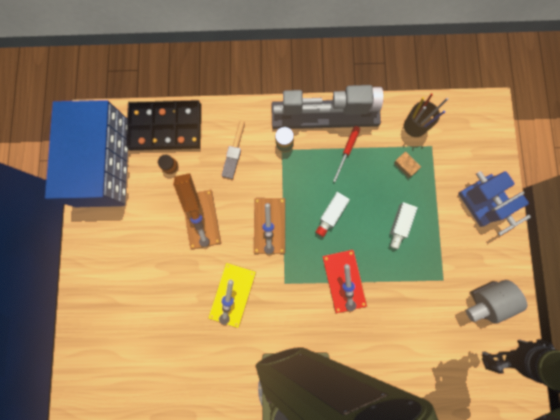

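The scene picture shows the open bottle at about (155,180) and the red-capped one at (222,213). The empty wooden stand is at (297,225), the full stand at (378,260), and the red and yellow look-alikes are at (240,157) and (358,178). In the top picture the open bottle is at (403,225), the capped one at (333,214), the empty wooden stand at (268,224), the full stand at (200,215), red at (346,282) and yellow at (232,295).

I choose the bottle at scene (155,180) and the wooden stand at scene (297,225). Next I measure both.

```bash
cat > h.py <<'E'
from cell import arm, eyes, spotter
import cv2,numpy as np
from scipy.spatial.transform import Rotation as R
def cloud(n,save=None):
    p,d=eyes.get_image(n); c=eyes.camera_info(n); K=c["mtx"];T=np.array(c["pose"])
    v,u=np.mgrid[:420,:560]
    P=np.stack([(u-K[0][2])/K[0][0]*d,(v-K[1][2])/K[1][1]*d,d],-1)@T[:3,:3].T+T[:3,3]
    P[d==0]=np.nan
    if save: cv2.imwrite(save,p[:,:,::-1])
    return p,P
def proj(n,X):
    c=eyes.camera_info(n);T=np.linalg.inv(np.array(c["pose"]));q=(T[:3,:3]@np.asarray(X).T).T+T[:3,3]
    q=q@np.array(c["mtx"]).T;return q[...,:2]/q[...,2:]
E
python3 - <<'E'
from h import *
bx={"scene":[(125,205,150,212),(262,325,185,262)],"top":[(380,425,190,260),(245,293,188,262)]}
for n in bx:
    p,P=cloud(n)
    hsv=cv2.cvtColor(p,cv2.COLOR_RGB2HSV)
    a,b,c,e=bx[n][0]; m=np.zeros(p.shape[:2],bool);m[c:e,a:b]=1
    w=m&(hsv[...,1]<60)&(hsv[...,2]>120)&(P[...,2]>0.008)
    X=P[w];print(n,"flask n",len(X),"zmax",np.percentile(X[:,2],[5,50,95]))
    t=X[X[:,2]>np.percentile(X[:,2],95)-.006]
    (c0,sz,an)=cv2.minAreaRect((X[:,:2]*1000).astype(np.float32));print(" all rect",c0,sz,an)
    (c0,sz,an)=cv2.minAreaRect((t[:,:2]*1000).astype(np.float32));print(" top rect",c0,sz,an)
    a,b,c,e=bx[n][1];m[:]=0;m[c:e,a:b]=1
    blue=m&(hsv[...,0]>100)&(hsv[...,0]<130)&(hsv[...,1]>120)
    print(" blue",blue.sum(),np.nanmean(P[blue],0))
    pg=m&(P[...,2]>0.05)&~blue
    X=P[pg];o=np.argsort(X[:,2])
    print(" peg n",len(X));print(np.round(X[o[::max(1,len(o)//14)]],3).tolist())
    wd=m&(P[...,2]>0.006)&(P[...,2]<.02)&(hsv[...,0]<25)&(hsv[...,1]>100)
    r=cv2.minAreaRect((P[wd][:,:2]*1000).astype(np.float32));print(" plate",r,P[wd][:,2].mean())
    i=cv2.resize(p[185:265,260:330] if n=="scene" else p[185:265,245:295],None,fx=6,fy=6,interpolation=cv2.INTER_CUBIC)
    f=cv2.resize(p[150:212,125:205] if n=="scene" else p[190:260,380:425],None,fx=5,fy=5,interpolation=cv2.INTER_CUBIC)
    H=max(len(i),len(f));g=lambda z:cv2.copyMakeBorder(z,0,H-len(z),0,0,0)
    cv2.imwrite(f"pics/crop_{n}.png",np.hstack([g(i),g(f)])[:,:,::-1]); print(i.shape,f.shape)
E
```

```text
scene flask n 566 zmax [0.03465945 0.04617941 0.04880528]
 all rect (532.286865234375, -285.4334716796875) (211.10134887695312, 140.44454956054688) 49.411094665527344
 top rect (529.2708129882812, -270.87939453125) (218.60337829589844, 100.67214965820312) 68.62034606933594
 blue 78 [0.48179135 0.07505456 0.08185256]
 peg n 121
[[0.448, 0.082, 0.055], [0.455, 0.08, 0.064], [0.483, 0.09, 0.077], [0.472, 0.06, 0.083], [0.469, 0.077, 0.086], [0.495, 0.08, 0.094], [0.498, 0.075, 0.101], [0.505, 0.067, 0.107], [0.512, 0.073, 0.116], [0.517, 0.07, 0.122], [0.524, 0.072, 0.128], [0.528, 0.075, 0.132], [0.541, 0.077, 0.134], [0.536, 0.077, 0.136], [0.54, 0.069, 0.137], [0.544, 0.068, 0.139]]
 plate ((495.2774963378906, 72.54765319824219), (99.88435363769531, 181.0038299560547), 88.66326141357422) 0.012476274687115473
(480, 420, 3) (310, 400, 3)
top flask n 644 zmax [0.03105572 0.04575936 0.0502614 ]
 all rect (480.4684143066406, -344.1715087890625) (47.60918426513672, 140.14474487304688) 67.59861755371094
 top rect (497.5246887207031, -351.1228942871094) (46.25221633911133, 102.3682861328125) 67.99911499023438
 blue 16 [0.47643826 0.07212039 0.08777542]
 peg n 235
[[0.449, 0.067, 0.05], [0.449, 0.079, 0.059], [0.455, 0.072, 0.064], [0.494, 0.084, 0.069], [0.469, 0.065, 0.075], [0.471, 0.059, 0.082], [0.48, 0.086, 0.085], [0.488, 0.064, 0.087], [0.491, 0.067, 0.094], [0.505, 0.078, 0.101], [0.516, 0.063, 0.109], [0.509, 0.075, 0.116], [0.525, 0.068, 0.124], [0.527, 0.073, 0.131], [0.538, 0.07, 0.135]]
 plate ((503.3714599609375, 84.73929595947266), (123.87278747558594, 207.7255096435547), 89.00921630859375) 0.012543663685699001
(480, 300, 3) (350, 225, 3)
```

View pics/crop_scene.png

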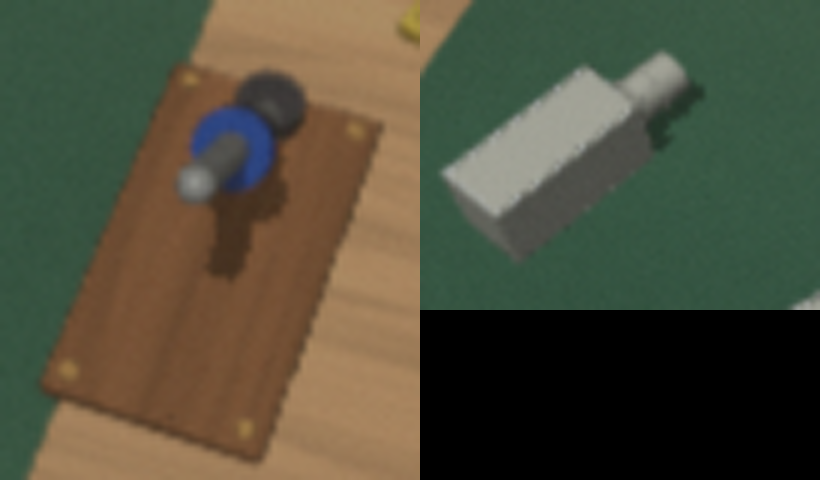

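The crop confirms the choice: a bare white neck with no cap, and a wooden stand with a blue cup and an empty peg. Now I refine the peg axis, its tip, the cup and the flask.

```bash
cat >> h.py <<'E'
def flaskpts(n,box):
    p,P=cloud(n);h=cv2.cvtColor(p,cv2.COLOR_RGB2HSV);a,b,c,e=box
    w=np.zeros(p.shape[:2],np.uint8);w[c:e,a:b]=((h[...,1]<60)&(h[...,2]>110)&(P[...,2]>0.01))[c:e,a:b]
    k,l,s,_=cv2.connectedComponentsWithStats(w);i=1+np.argmax(s[1:,4]);return P[l==i]
E
python3 - <<'E'
from h import *
from scipy.optimize import least_squares
X=flaskpts("scene",(125,205,150,212));t=X[X[:,2]>.041]
print("scene all",cv2.minAreaRect((X[:,:2]*1000).astype(np.float32)),"top",cv2.minAreaRect((t[:,:2]*1000).astype(np.float32)))
A=[]
for n,(a,b,c,e) in {"scene":(262,325,185,262),"top":(245,293,188,262)}.items():
    Q=[];B=[]
    for k in range(4):
        p,P=cloud(n);hsv=cv2.cvtColor(p,cv2.COLOR_RGB2HSV)
        m=np.zeros(p.shape[:2],bool);m[c:e,a:b]=1
        blue=m&(hsv[...,0]>100)&(hsv[...,0]<130)&(hsv[...,1]>100)
        bd=cv2.dilate(blue.astype(np.uint8),np.ones((3,3)))>0
        Q.append(P[m&(P[...,2]>.085)&~bd]);B.append(P[blue])
    Q=np.vstack(Q);B=np.vstack(B)
    ax=lambda v:np.array([np.cos(v[2])*np.sin(v[3]),np.sin(v[2])*np.sin(v[3]),np.cos(v[3])])
    def f(v,Q=Q):
        r=Q-[.51,v[0],v[1]];return np.linalg.norm(np.cross(r,ax(v)),axis=1)-.008
    f2=lambda v,Q=Q:f([v[0],v[1],v[2],np.pi/4],Q)
    # only the shaft
    sel=Q[:,2]<.131
    s=least_squares(lambda v:f2(v,Q[sel]),[.072,.105,0],loss="soft_l1",f_scale=.002)
    v=[*s.x,np.pi/4];z=(Q-[.51,v[0],v[1]])@ax(v)
    tip=np.percentile(z,99.0);T=np.array([.51,v[0],v[1]])+tip*ax(v)
    d=(B-T)@ax(v); rad=np.linalg.norm(np.cross(B-T,ax(v)),axis=1)
    h=d[(rad>.011)&(rad<.017)]
    print(n,len(Q),"yaw",np.degrees(v[2]),"tip",T,np.percentile(z,[95,99,100]),"res",np.std(s.fun),"cup",np.percentile(h,[5,25,50,75,95]))
E
```

```text
scene all ((479.7284240722656, -343.5686340332031), (50.27777862548828, 140.42942810058594), 68.64595031738281) top ((496.5163879394531, -350.13226318359375), (50.27777862548828, 104.37853240966797), 68.64595031738281)
scene 244 yaw -0.8265335981423316 tip [0.5440276  0.07112262 0.13786931] [0.04677948 0.04812729 0.0497639 ] res 0.0005792782171966523 cup [-0.08651176 -0.08455389 -0.08352539 -0.08252127 -0.08128358]
top 485 yaw -1.5696998118003362 tip [0.54358579 0.06988131 0.13647365] [0.0454484  0.04751531 0.0486822 ] res 0.0014460777150483676 cup [-0.08721478 -0.08346801 -0.08215246 -0.08084676 -0.0793279 ]
```

```bash
cat >> h.py <<'E'
def go(tgt,yaw=None):
    "shift in tool units to reach TCP tgt, yaw = tool-y heading in deg"
    s=arm.observe();M=R.from_quat(s["tool_rot"]).as_matrix()
    d=M.T@(np.array(tgt)-s["position"])/.025
    h=np.degrees(np.arctan2(M[1,1],M[0,1]));
    print("t",round(s["time"],2),"pos",np.round(s["position"],4),"x-axis",np.round(M[:,0],3),"heading y",round(h,1),"F",np.round(s["ft_force"],1),"grip",round(float(s["grip_width"]),3),"q",np.round(s["joints"],2))
    print("linear",np.round(d,2), "" if yaw is None else ("roll",np.round(-(((yaw-h)+90)%180-90)/5,2)))
E
python3 - <<'E'
from h import *
go([.5156,-.358,.14],68.3)
E
```

```text
t 1.25 pos [ 0.1485 -0.5035  0.2453] x-axis [-0. -0. -1.] heading y -73.6 F [ 0.4  0.3 -0.8] grip 1.002 q [-1.28  0.26 -0.14  1.17 -0.    1.57]
linear [  4.21  -1.43 -15.73] ('roll', np.float64(7.63))
```

play_rows(commands=[{"linear": [0,-0.3,-1.6],"roll": -1.4},{"linear": [0,-0.5,-3.2],"roll": -2.8},{"linear": [0,-0.6,-4.8],"roll": -4.2},{"linear": [0,-0.7,-6.4],"roll": -5.6},{"linear": [0,-0.8,-8],"roll": -7}], jaw=-1, newtons=20)

```text
time: 1.67
position: [0.3362, -0.427, 0.2455]
tool_rot: [0.636, 0.308, -0.636, 0.309]
ft_force: [1.2, -0.5, 0.0]
grip_width: 1.0
```

Run:
```python
from h import *
go([.5156,-.358,.14],68.3)
```

```text
t 1.67 pos [ 0.3362 -0.427   0.2455] x-axis [ 0. -0. -1.] heading y -38.3 F [ 1.2 -0.5  0. ] grip 1.0 q [-0.9   0.29 -0.09  1.19 -0.    1.33]
linear [ 4.22  3.93 -6.61] ('roll', np.float64(14.69))
```

play_rows(commands=[{"linear": [0,0.8,-1.3],"roll": -1.4},{"linear": [0,1.6,-2.6],"roll": -2.8},{"linear": [1,2.4,-4.0],"roll": -4.2},{"linear": [2.5,3.2,-5.3],"roll": -5.6},{"linear": [4.2,3.93,-6.61],"roll": -7}])

```text
time: 2.08
position: [0.4972, -0.3677, 0.1645]
tool_rot: [0.514, 0.485, -0.513, 0.488]
ft_force: [0.6, -1.7, 0.6]
grip_width: 0.996
```

play_rows(commands=[{"linear": [0,0,0],"roll": -1.4},{"linear": [0,0,0],"roll": -2.8},{"linear": [0,0,0],"roll": -4.2},{"linear": [0,0,0],"roll": -5.6},{"linear": [0,0,0],"roll": -7}])

```text
time: 2.5
position: [0.4943, -0.3678, 0.1638]
tool_rot: [0.344, 0.618, -0.344, 0.618]
ft_force: [-0.5, 0.8, 0.6]
grip_width: 1.0
```

play_rows(commands=[{"linear": [0,0,0],"roll": -1.4},{"linear": [0,0,0],"roll": -2.8},{"linear": [0,0,0],"roll": -4.2},{"linear": [0,0,0],"roll": -5.6},{"linear": [0,0,0],"roll": -7.3}])

```text
time: 2.92
position: [0.4942, -0.368, 0.1641]
tool_rot: [0.141, 0.693, -0.141, 0.693]
ft_force: [-0.3, 0.5, -0.2]
grip_width: 1.001
```

Run:
```python
from h import *
go([.5156,-.358,.02],68.3)
```

```text
t 2.92 pos [ 0.4942 -0.368   0.1641] x-axis [-0.  0. -1.] heading y 66.9 F [-0.3  0.5 -0.2] grip 1.001 q [-0.64  0.46 -0.05  1.06  0.   -0.24]
linear [5.76 0.7  0.63] ('roll', np.float64(-0.27))
```

play_rows(commands=[{"linear": [1,0.7,0.63],"roll": -0.27},{"linear": [2.4,0.7,0.63],"roll": -0.27},{"linear": [3.8,0.7,0.63],"roll": -0.27},{"linear": [5,0.7,0.63],"roll": -0.27},{"linear": [5.76,0.7,0.63],"roll": -0.27}])

```text
time: 3.33
position: [0.5139, -0.3568, 0.0167]
tool_rot: [0.136, 0.696, -0.135, 0.693]
ft_force: [-0.1, 0.3, 1.2]
grip_width: 1.002
```

play_rows(commands=[{"linear": [0,0,0],"roll": 0},{"linear": [0,0,0],"roll": 0}])

```text
time: 3.5
position: [0.5147, -0.3575, 0.0192]
tool_rot: [0.136, 0.695, -0.135, 0.693]
ft_force: [0.0, -0.1, 0.1]
grip_width: 1.0
```

Run:
```python
from h import *
go([.5156,-.358,.02],68.3)
```

```text
t 3.5 pos [ 0.5147 -0.3575  0.0192] x-axis [-0.002  0.002 -1.   ] heading y 67.9 F [ 0.  -0.1  0.1] grip 1.0 q [-0.61  0.6  -0.22  0.76 -0.   -0.22]
linear [-0.03 -0.    0.04] ('roll', np.float64(-0.07))
```

Now I close gently and then lift.

play_rows(commands=[{"linear": [0,0,0],"roll": 0},{"linear": [0,0,0],"roll": 0},{"linear": [0,0,0],"roll": 0},{"linear": [0,0,0],"roll": 0},{"linear": [0,0,0],"roll": 0}], jaw=1, newtons=20)

```text
time: 3.92
position: [0.5169, -0.359, 0.0222]
tool_rot: [0.135, 0.693, -0.136, 0.695]
ft_force: [0.1, 1.6, 6.3]
grip_width: 0.535
```

play_rows(commands=[{"linear": [0,0,0],"roll": 0},{"linear": [0,0,0],"roll": 0},{"linear": [0,0,0],"roll": 0},{"linear": [0,0,0],"roll": 0},{"linear": [0,0,0],"roll": 0}])

```text
time: 4.33
position: [0.5169, -0.359, 0.0222]
tool_rot: [0.135, 0.693, -0.136, 0.695]
ft_force: [0.3, 0.3, 7.1]
grip_width: 0.536
```

play_rows(commands=[{"linear": [-0.6,0,0],"roll": 0},{"linear": [-1.2,0,0],"roll": 0},{"linear": [-2,0,0],"roll": 0},{"linear": [-3,0,0],"roll": 0},{"linear": [-4,0,0],"roll": 0}])

```text
time: 4.75
position: [0.5147, -0.3577, 0.1205]
tool_rot: [0.135, 0.695, -0.135, 0.693]
ft_force: [0.7, -0.2, -3.0]
grip_width: 0.536
```

play_rows(commands=[{"linear": [-1,0,0],"roll": 0},{"linear": [-2,0,0],"roll": 0},{"linear": [-3,0,0],"roll": 0},{"linear": [-4,0,0],"roll": 0},{"linear": [-4,0,0],"roll": 0}])

```text
time: 5.17
position: [0.5177, -0.3598, 0.226]
tool_rot: [0.134, 0.691, -0.137, 0.697]
ft_force: [0.5, -1.1, -1.5]
grip_width: 0.539
```

Run:
```python
from h import *
go([.5156,-.358,.22],68.3)
p,P=cloud("scene");c=proj("scene",arm.observe()["position"]).astype(int);print(c)
a,b=c[0]-60,c[1]-60
cv2.imwrite("pics/lift.png",cv2.resize(p[max(b,0):b+130,max(a,0):a+140],None,fx=4,fy=4,interpolation=cv2.INTER_CUBIC)[:,:,::-1])
```

```text
t 5.17 pos [ 0.5177 -0.3598  0.226 ] x-axis [ 0.008 -0.006 -1.   ] heading y 67.9 F [ 0.5 -1.1 -1.5] grip 0.539 q [-0.61  0.44  0.09  1.21 -0.   -0.22]
linear [ 0.24  0.03 -0.11] ('roll', np.float64(-0.07))
[121 136]
```

View pics/lift.png

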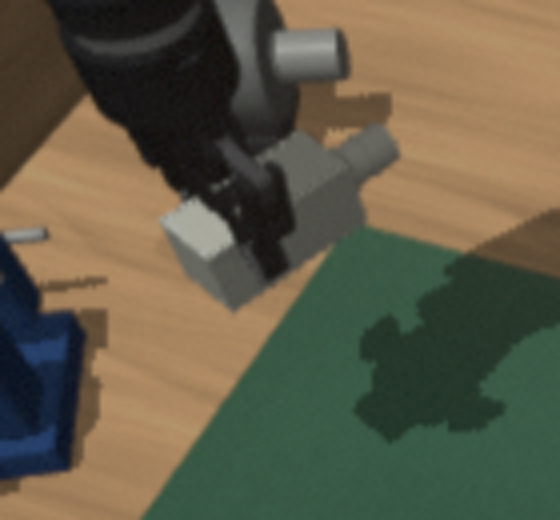

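Run:
```python
from h import *
go([.514,.0705,.22],88.7)
```

```text
t 5.22 pos [ 0.517  -0.3593  0.2232] x-axis [ 0.005 -0.004 -1.   ] heading y 67.9 F [ 0.3 -0.2 -3. ] grip 0.538 q [-0.61  0.45  0.08  1.2  -0.   -0.22]
linear [ 0.06 15.89 -6.57] ('roll', np.float64(-4.15))
```

play_rows(commands=[{"linear": [0,0.6,-0.25],"roll": 0},{"linear": [0,1.5,-0.62],"roll": 0},{"linear": [0,2.5,-1.03],"roll": 0},{"linear": [0,3.5,-1.45],"roll": 0},{"linear": [0,4.5,-1.86],"roll": 0}])

```text
time: 5.63
position: [0.5132, -0.2349, 0.218]
tool_rot: [0.136, 0.695, -0.135, 0.693]
ft_force: [-0.3, 0.4, -1.7]
grip_width: 0.539
```

play_rows(commands=[{"linear": [0,1,-0.41],"roll": 0},{"linear": [0,2,-0.83],"roll": 0},{"linear": [0,3,-1.24],"roll": 0},{"linear": [0,4,-1.65],"roll": 0},{"linear": [0,5,-2.07],"roll": 0}])

```text
time: 6.05
position: [0.5122, -0.0997, 0.2182]
tool_rot: [0.135, 0.695, -0.135, 0.693]
ft_force: [0.1, 1.5, -2.6]
grip_width: 0.535
```

play_rows(commands=[{"linear": [0,1,-0.41],"roll": -0.8},{"linear": [0,2,-0.83],"roll": -1.6},{"linear": [0,3,-1.24],"roll": -2.5},{"linear": [0,4,-1.65],"roll": -3.4},{"linear": [0,4.8,-1.98],"roll": -4.15}])

```text
time: 6.47
position: [0.5113, 0.0304, 0.2183]
tool_rot: [0.007, 0.708, -0.006, 0.706]
ft_force: [-0.4, -1.0, -1.8]
grip_width: 0.534
```

play_rows(commands=[{"linear": [0,0,0],"roll": 0},{"linear": [0,0,0],"roll": 0},{"linear": [0,0,0],"roll": 0}])

```text
time: 6.72
position: [0.512, 0.0283, 0.2189]
tool_rot: [0.008, 0.708, -0.009, 0.706]
ft_force: [-0.0, -0.5, -1.2]
grip_width: 0.537
```

```bash
cat >> h.py <<'E'
def bottle(show=None):
    "body faces: side profile of white points near the gripper, in the peg's vertical plane"
    s=arm.observe();t=s["position"]
    out=[]
    for n in("scene","top"):
        p,P=cloud(n);h=cv2.cvtColor(p,cv2.COLOR_RGB2HSV)
        D=P-t
        w=((h[...,1]<50)&(h[...,2]>85)&(np.abs(D[...,1])<.035)&(D[...,0]>-.16)&(D[...,0]<.08)&(D[...,2]>-.14)&(D[...,2]<.06)).astype(np.uint8)
        w=cv2.erode(w,np.ones((2,2),np.uint8))
        X=P[w>0];out.append((n,X))
        if show: 
            c=proj(n,t).astype(int);a,b=max(c[0]-70,0),max(c[1]-70,0)
            q=p.copy();q[w>0]=q[w>0]//2+np.array([0,100,0],np.uint8)
            cv2.imwrite(f"pics/{show}_{n}.png",np.hstack([cv2.resize(z[b:b+130,a:a+130],None,fx=3,fy=3,interpolation=cv2.INTER_CUBIC) for z in(p,q)])[:,:,::-1])
    return t,out
E
python3 - <<'E'
from h import *
go([.514,.0705,.19],88.7)
t,o=bottle("b1")
for n,X in o: print(n,len(X),np.round(np.percentile(X-t,[2,50,98],axis=0),3).tolist())
cv2.imwrite("pics/b1.png",np.vstack([cv2.imread("pics/b1_scene.png"),cv2.imread("pics/b1_top.png")])[:600] if 0 else np.vstack([cv2.resize(cv2.imread(f"pics/b1_{n}.png"),(600,300)) for n in("scene","top")]))
E
```

```text
t 6.72 pos [0.512  0.0283 0.2189] x-axis [-0.002 -0.001 -1.   ] heading y 88.7 F [-0.  -0.5 -1.2] grip 0.537 q [ 0.06  0.25 -0.22  1.1  -0.    0.08]
linear [1.16 1.69 0.04] ('roll', np.float64(-0.01))
scene 523 [[-0.011, -0.022, -0.019], [0.025, -0.001, 0.023], [0.03, 0.021, 0.026]]Traceback (most recent call last):
  File "<stdin>", line 4, in <module>
    return _quantile_unchecked(
        a, q, axis, out, overwrite_input, method, keepdims, weights)
    return _ureduce(a,
                    func=_quantile_ureduce_func,
    ...<5 lines>...
                    overwrite_input=overwrite_input,
                    method=method)
    r = func(a, **kwargs)
    result = _quantile(arr,
                       quantiles=q,
    ...<2 lines>...
                       out=out,
                       weights=wgt)
    slices_having_nans = np.isnan(arr[-1, ...])
                                  ~~~^^^^^^^^^
IndexError: index -1 is out of bounds for axis 0 with size 0
```

play_rows(commands=[{"linear": [0,0.6,0.08],"roll": 0},{"linear": [0.4,1.2,0.08],"roll": 0},{"linear": [0.8,1.69,0.08],"roll": 0},{"linear": [1.16,1.69,0.08],"roll": 0},{"linear": [1.16,1.69,0.08],"roll": 0}])

```text
time: 7.23
position: [0.5141, 0.0704, 0.1886]
tool_rot: [0.008, 0.709, -0.008, 0.705]
ft_force: [-1.2, 1.1, -2.4]
grip_width: 0.536
```

play_rows(commands=[{"linear": [0.2,0,0],"roll": 0},{"linear": [0.4,0,0],"roll": 0},{"linear": [0.6,0,0],"roll": 0},{"linear": [0.8,0,0],"roll": 0},{"linear": [0.95,0,0],"roll": 0}])

```text
time: 7.65
position: [0.5157, 0.0705, 0.1668]
tool_rot: [0.008, 0.707, -0.008, 0.707]
ft_force: [-0.2, -0.1, -2.7]
grip_width: 0.533
```

Run:
```python
from h import *
go([.514,.0705,.161],88.7)
```

```text
t 7.65 pos [0.5157 0.0705 0.1668] x-axis [-0. -0. -1.] heading y 88.7 F [-0.2 -0.1 -2.7] grip 0.533 q [ 0.14  0.3  -0.3   0.98 -0.    0.16]
linear [ 0.23 -0.   -0.07] ('roll', np.float64(-0.01))
```

play_rows(commands=[{"linear": [0.12,0,-0.07],"roll": 0},{"linear": [0.23,0,-0.07],"roll": 0},{"linear": [0.33,0,-0.16],"roll": 0},{"linear": [0.43,0,-0.26],"roll": 0},{"linear": [0.52,0,-0.36],"roll": 0}])

```text
time: 8.07
position: [0.5086, 0.0709, 0.1556]
tool_rot: [0.008, 0.705, -0.008, 0.709]
ft_force: [1.7, -0.7, 2.7]
grip_width: 0.539
```

Run:
```python
from h import *
go([.5017,.0705,.1448],88.7)
t,o=bottle("b1");X=o[0][1]
print(len(X),np.round(np.percentile(X-t,[2,50,98],axis=0),3).tolist())
cv2.imwrite("pics/b1.png",cv2.imread("pics/b1_scene.png"))
```

```text
t 8.07 pos [0.5086 0.0709 0.1556] x-axis [ 0.005 -0.    -1.   ] heading y 88.7 F [ 1.7 -0.7  2.7] grip 0.539 q [ 0.14  0.29 -0.34  0.94 -0.    0.16]
linear [ 0.43 -0.02 -0.28] ('roll', np.float64(-0.01))
475 [[-0.009, -0.021, -0.018], [0.027, -0.0, 0.023], [0.034, 0.021, 0.03]]
```

View pics/b1.png

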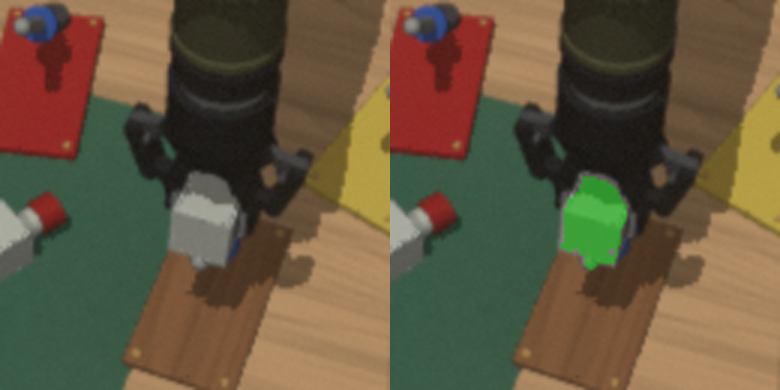

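```bash
cat >> h.py <<'E'
from scipy.optimize import least_squares
def tilt():
    best=None
    t,o=bottle();D=o[0][1]-t;D=D[np.abs(D[:,1])<.019]
    for th in np.radians([0,15,30,45,60]):
        def f(v):
            c,s=np.cos(v[0]),np.sin(v[0]);a=D[:,0]*c+D[:,2]*s;n=-D[:,0]*s+D[:,2]*c
            return np.minimum(np.abs(a-v[1]),np.abs(n-v[2]))
        r=least_squares(lambda v:np.r_[f(v)/.001,(v[1]-.029)/.002,(v[2]-.025)/.002],[th,.029,.025],loss="soft_l1")
        if best is None or r.cost<best.cost:best=r
    print("tilt",round(np.degrees(best.x[0]),1),"L,h",np.round(best.x[1:],4),"cost/n",round(best.cost/len(D),2),len(D))
E
python3 - <<'E'
from h import *
tilt()
E
```

```text
tilt 8.9 L,h [0.0311 0.0249] cost/n 0.42 431
```

play_rows(commands=[{"linear": [0.08,0,-0.06],"roll": 0},{"linear": [0.17,0,-0.12],"roll": 0},{"linear": [0.26,0,-0.18],"roll": 0},{"linear": [0.35,0,-0.23],"roll": 0},{"linear": [0.43,0,-0.28],"roll": 0}])

```text
time: 8.68
position: [0.4999, 0.0714, 0.1436]
tool_rot: [0.008, 0.707, -0.008, 0.707]
ft_force: [1.1, -0.2, 3.9]
grip_width: 0.536
```

Run:
```python
from h import *
tilt()
go([.4991,.0705,.135],88.7)
```

```text
tilt 25.7 L,h [0.0348 0.0256] cost/n 0.69 389
t 8.78 pos [0.499  0.0713 0.1432] x-axis [-0.002  0.    -1.   ] heading y 88.7 F [0.4 0.9 2.2] grip 0.538 q [ 0.14  0.29 -0.37  0.91  0.    0.16]
linear [ 0.33 -0.03  0.01] ('roll', np.float64(0.0))
```

play_rows(commands=[{"linear": [0.08,-0.03,-0.02],"roll": 0},{"linear": [0.16,-0.03,-0.03],"roll": 0},{"linear": [0.24,-0.03,-0.05],"roll": 0},{"linear": [0.33,-0.03,-0.07],"roll": 0},{"linear": [0.4,-0.03,-0.08],"roll": 0}])

```text
time: 9.2
position: [0.4965, 0.0712, 0.1346]
tool_rot: [0.009, 0.708, -0.007, 0.706]
ft_force: [-8.4, -0.2, 26.4]
grip_width: 0.536
```

Run:
```python
from h import *
tilt()
go([.4985,.0705,.131],88.7)
```

```text
tilt 37.1 L,h [0.0365 0.0002] cost/n 1.46 327
t 9.3 pos [0.4962 0.0712 0.1346] x-axis [-0.002  0.002 -1.   ] heading y 88.7 F [-6.4  1.9 14. ] grip 0.538 q [ 0.14  0.3  -0.39  0.88  0.    0.16]
linear [ 0.14 -0.03  0.09] ('roll', np.float64(0.01))
```

play_rows(commands=[{"linear": [-0.3,0,0],"roll": 0},{"linear": [-0.8,0,0],"roll": 0},{"linear": [-1.6,0,0],"roll": 0},{"linear": [-2.4,0,0],"roll": 0},{"linear": [-2.4,0,0],"roll": 0}])

```text
time: 9.72
position: [0.4991, 0.0708, 0.1961]
tool_rot: [0.008, 0.706, -0.008, 0.708]
ft_force: [0.1, 0.8, -1.7]
grip_width: 0.539
```

Run:
```python
from h import *
tilt()
go([.4985,.0705,.19],88.7)
t,o=bottle("b2")
D=o[0][1]-t;D=D[abs(D[:,1])<.019]
i=np.argsort(D[:,2]);print(np.round(D[i[::25]][:,[0,2]],3).tolist())
```

```text
tilt 31.6 L,h [0.0362 0.0272] cost/n 2.74 374
t 9.82 pos [0.4976 0.0705 0.1931] x-axis [-0.001  0.    -1.   ] heading y 88.7 F [-1.   1.1 -2.4] grip 0.538 q [ 0.14  0.25 -0.29  1.03  0.    0.16]
linear [0.13 0.   0.04] ('roll', np.float64(-0.0))
[[-0.05, -0.135], [0.039, 0.006], [0.04, 0.009], [0.036, 0.012], [0.037, 0.014], [0.035, 0.017], [0.031, 0.02], [0.028, 0.023], [0.03, 0.026], [0.026, 0.028], [0.022, 0.031], [0.022, 0.033], [0.017, 0.036], [0.018, 0.039], [0.013, 0.041]]
```

View pics/b2_scene.png

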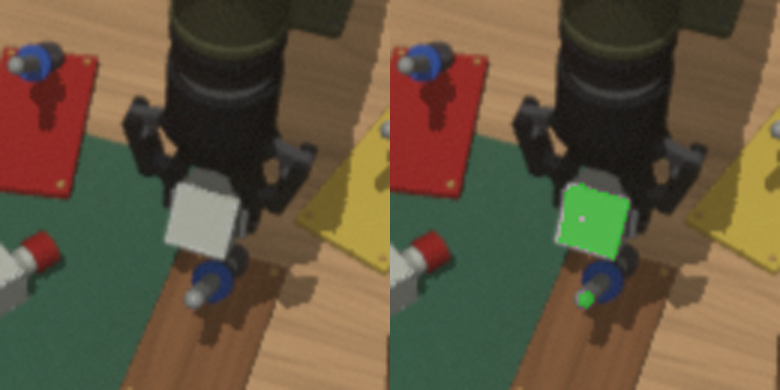

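```bash
cat >> h.py <<'E'
TIP=np.array([.5438,.0705,.1372]);YAW=np.radians(-1.3)
F=np.array([np.cos(YAW),np.sin(YAW)])
def face():
    "bottom face -> tilt, L (axis) and h of face centre relative to TCP; mouth in the peg frame (along, perp-up, side)"
    S=[]
    for k in range(4):
        t,o=bottle();X=o[0][1]
        D=X-t;f=D[:,:2]@F;S.append(np.c_[f,D[:,2],D[:,1]-D[:,0]*np.tan(YAW)])
    S=np.vstack(S);S=S[S[:,1]>-.03]
    x0,y0,u,v=0,0,0,0
    l=cv2.fitLine(S[:,:2].astype(np.float32),cv2.DIST_HUBER,0,1e-4,1e-4).ravel()
    d=np.array(l[:2]);d*=np.sign(d[1]); th=np.arctan2(-d[0],d[1])
    a=np.array([np.cos(th),np.sin(th)]);n=np.array([-a[1],a[0]])
    k=S[np.abs(S[:,:2]@a-l[2:]@a)<.003]; pr=np.percentile(k[:,:2]@n,[1,99]); L=np.median(k[:,:2]@a);h=pr.mean();sd=np.percentile(k[:,2],[1,99]).mean()
    t=arm.observe()["position"]
    m=np.array([(t[:2]-TIP[:2])@F,t[2]-TIP[2]])+a*(L-.14)+n*h
    side=np.array([-F[1],F[0]])@(t[:2]-TIP[:2])+sd
    q=.5**.5
    print("tilt",round(np.degrees(th),1),"L",round(L,4),"h",round(h,4),"ext",np.round(np.diff(pr),4),"side",round(sd,4),"n",len(k),
     "| mouth in peg frame along %.1f perp %.1f side %.1f mm"%((m@[q,q])*1e3,(m@[-q,q])*1e3,side*1e3))
E
python3 - <<'E'
from h import *
face()
go([.4985,.0705,.19],88.7)
E
```

```text
tilt 37.1 L 0.0368 h 0.0029 ext [0.0446] side 0.0003 n 1559 | mouth in peg frame along -94.8 perp 89.3 side -0.8 mm
t 10.32 pos [0.4976 0.0705 0.1933] x-axis [-0.001 -0.    -1.   ] heading y 88.7 F [ 0.3  0.7 -1.9] grip 0.537 q [ 0.14  0.25 -0.29  1.03 -0.    0.16]
linear [0.13 0.   0.04] ('roll', np.float64(-0.0))
```

play_rows(commands=[{"linear": [-0.7,0,0],"roll": 0},{"linear": [-1.4,0,0],"roll": 0},{"linear": [-2,0,0],"roll": 0},{"linear": [-2,0,0.5],"roll": 0},{"linear": [-2,0,1],"roll": 0}])

```text
time: 10.73
position: [0.5235, 0.0701, 0.2451]
tool_rot: [0.008, 0.706, -0.008, 0.708]
ft_force: [-0.1, 0.1, -1.9]
grip_width: 0.534
```

play_rows(commands=[{"linear": [0,0,1],"roll": 0},{"linear": [0,0,2],"roll": 0},{"linear": [0,0,3],"roll": 0},{"linear": [0,0,4],"roll": 0},{"linear": [0,0.02,4.64],"roll": 0}])

```text
time: 11.15
position: [0.6411, 0.0676, 0.2431]
tool_rot: [0.008, 0.707, -0.008, 0.707]
ft_force: [0.6, 0.3, -1.4]
grip_width: 0.538
```

play_rows(commands=[{"linear": [0,0,0],"roll": 0},{"linear": [0,0,0],"roll": 0},{"linear": [0,0,0],"roll": 0}])

```text
time: 11.4
position: [0.6378, 0.0678, 0.2432]
tool_rot: [0.008, 0.708, -0.008, 0.706]
ft_force: [-0.5, 0.4, -2.4]
grip_width: 0.534
```

Run:
```python
from h import *
face()
go([.64,.0705,.208],88.7)
```

```text
tilt 37.5 L 0.0367 h 0.0026 ext [0.0451] side 0.0005 n 2077 | mouth in peg frame along 40.4 perp 24.6 side 0.0 mm
t 11.8 pos [0.6384 0.0678 0.244 ] x-axis [ 0.  0. -1.] heading y 88.7 F [ 0.8  0.2 -2.1] grip 0.531 q [0.11 0.47 0.17 1.28 0.   0.13]
linear [1.44 0.11 0.06] ('roll', np.float64(-0.0))
```

play_rows(commands=[{"linear": [0.4,0,-0.03],"roll": 0},{"linear": [0.8,0,-0.06],"roll": 0},{"linear": [1.2,0,-0.09],"roll": 0},{"linear": [1.5,0,-0.11],"roll": 0},{"linear": [1.5,0,-0.11],"roll": 0}])

```text
time: 12.22
position: [0.6341, 0.0677, 0.203]
tool_rot: [0.008, 0.709, -0.008, 0.705]
ft_force: [-0.5, 0.2, -2.7]
grip_width: 0.538
```

Run:
```python
from h import *
face()
go([.6355,.068,.206],88.7)
p,P=cloud("scene");q=proj("scene",TIP).astype(int);a,b=q[0]-45,q[1]-55
top,_=cloud("top");q=proj("top",TIP).astype(int);c,d=q[0]-45,q[1]-55
cv2.imwrite("pics/pre.png",np.hstack([cv2.resize(p[b:b+90,a:a+90],(400,400),interpolation=cv2.INTER_CUBIC),cv2.resize(top[d:d+90,c:c+90],(400,400),interpolation=cv2.INTER_CUBIC)])[:,:,::-1])
```

```text
tilt 37.1 L 0.0366 h 0.0029 ext [0.0452] side 0.0006 n 1859 | mouth in peg frame along 12.7 perp 0.6 side 0.1 mm
t 12.62 pos [0.6364 0.0679 0.2067] x-axis [ 0.001  0.    -1.   ] heading y 88.7 F [-0.8  0.4 -2.4] grip 0.535 q [ 0.11  0.47  0.09  1.18 -0.    0.13]
linear [ 0.03  0.   -0.04] ('roll', np.float64(-0.0))
```

View pics/pre.png

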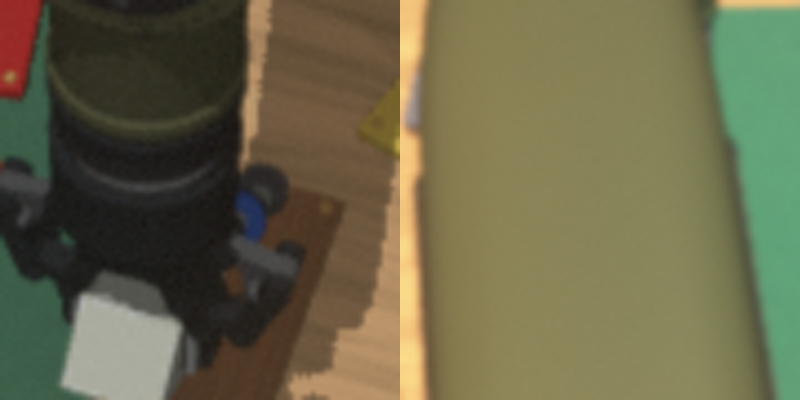

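The cameras cannot see the tip past the arm, so I go in by feel. I slide 17 mm along the peg axis and watch the force.

play_rows(commands=[{"linear": [0.1,0,-0.1],"roll": 0},{"linear": [0.2,0,-0.2],"roll": 0},{"linear": [0.3,0,-0.3],"roll": 0},{"linear": [0.4,0,-0.4],"roll": 0},{"linear": [0.48,0,-0.48],"roll": 0}])

```text
time: 13.13
position: [0.6233, 0.0681, 0.1936]
tool_rot: [0.008, 0.707, -0.008, 0.707]
ft_force: [-0.5, -0.7, -2.8]
grip_width: 0.536
```

Run:
```python
from h import *
go([.6355,.068,.206],88.7)
face()
go([.6355,.068,.206],88.7)
```

```text
t 13.13 pos [0.6233 0.0681 0.1936] x-axis [-0.001 -0.    -1.   ] heading y 88.7 F [-0.5 -0.7 -2.8] grip 0.536 q [0.11 0.46 0.03 1.14 0.   0.13]
linear [-0.5   0.01  0.49] ('roll', np.float64(-0.0))
tilt 37.4 L 0.0367 h 0.0027 ext [0.0451] side 0.0006 n 1777 | mouth in peg frame along -4.7 perp -0.2 side 0.0 mm
t 13.53 pos [0.6243 0.0682 0.1943] x-axis [ 0.  0. -1.] heading y 88.7 F [-0.9 -0.3 -1.2] grip 0.539 q [0.11 0.46 0.03 1.14 0.   0.13]
linear [-0.47  0.    0.45] ('roll', np.float64(-0.0))
```

play_rows(commands=[{"linear": [0.04,0,-0.06],"roll": 0},{"linear": [0.08,0,-0.12],"roll": 0},{"linear": [0.1,0,-0.18],"roll": 0},{"linear": [0.12,0,-0.25],"roll": 0},{"linear": [0.14,0,-0.31],"roll": 0}])

```text
time: 13.95
position: [0.617, 0.0687, 0.1908]
tool_rot: [0.008, 0.706, -0.008, 0.708]
ft_force: [3.7, 1.4, -2.8]
grip_width: 0.537
```

Run:
```python
from h import *
go([.6355,.068,.206],88.7)
face()
```

```text
t 13.95 pos [0.617  0.0687 0.1908] x-axis [ 0.002  0.001 -1.   ] heading y 88.7 F [ 3.7  1.4 -2.8] grip 0.537 q [0.11 0.45 0.   1.12 0.   0.13]
linear [-0.61 -0.01  0.74] ('roll', np.float64(-0.0))
tilt 37.4 L 0.0367 h 0.0028 ext [0.0449] side 0.0003 n 1744 | mouth in peg frame along -12.6 perp 2.7 side 0.1 mm
```

play_rows(commands=[{"linear": [0.04,0,-0.16],"roll": 0},{"linear": [0.07,0,-0.32],"roll": 0},{"linear": [0.11,0,-0.48],"roll": 0},{"linear": [0.14,0,-0.63],"roll": 0},{"linear": [0.18,0,-0.78],"roll": 0}])

```text
time: 14.77
position: [0.5976, 0.0691, 0.1868]
tool_rot: [0.008, 0.706, -0.008, 0.708]
ft_force: [5.0, 2.7, -2.1]
grip_width: 0.538
```

Run:
```python
from h import *
go([.6355,.068,.206],88.7)
face()
go([.6355,.068,.206],88.7)
```

```text
t 14.77 pos [0.5976 0.0691 0.1868] x-axis [ 0.003  0.001 -1.   ] heading y 88.7 F [ 5.   2.7 -2.1] grip 0.538 q [ 0.11  0.42 -0.06  1.09  0.    0.14]
linear [-0.76 -0.01  1.52] ('roll', np.float64(-0.0))
tilt 41.9 L 0.0382 h 0.0007 ext [0.0446] side 0.0004 n 1729 | mouth in peg frame along -29.4 perp 3.4 side 0.2 mm
t 15.17 pos [0.5968 0.0691 0.1863] x-axis [ 0.     0.001 -1.   ] heading y 88.7 F [ 3.1  3.7 -3.7] grip 0.539 q [ 0.11  0.42 -0.06  1.09  0.    0.14]
linear [-0.79 -0.01  1.55] ('roll', np.float64(-0.0))
```

play_rows(commands=[{"linear": [0.13,0.05,-0.2],"roll": 0},{"linear": [0.26,0.05,-0.36],"roll": 0},{"linear": [0.4,0.05,-0.52],"roll": 0},{"linear": [0.54,0.05,-0.66],"roll": 0},{"linear": [0.68,0.05,-0.79],"roll": 0}])

```text
time: 15.58
position: [0.5765, 0.0702, 0.1687]
tool_rot: [0.008, 0.707, -0.008, 0.707]
ft_force: [3.4, 1.0, -2.5]
grip_width: 0.535
```

Run:
```python
from h import *
go([.6355,.068,.206],88.7)
face()
go([.6355,.068,.206],88.7)
```

```text
t 15.58 pos [0.5765 0.0702 0.1687] x-axis [-0.    -0.001 -1.   ] heading y 88.7 F [ 3.4  1.  -2.5] grip 0.535 q [ 0.12  0.4  -0.14  1.03 -0.    0.14]
linear [-1.49 -0.03  2.36] ('roll', np.float64(-0.0))
tilt 42.8 L 0.0385 h 0.0 ext [0.0437] side 0.0004 n 1601 | mouth in peg frame along -56.7 perp 3.4 side 0.8 mm
t 15.98 pos [0.5758 0.0702 0.1684] x-axis [-0.003 -0.001 -1.   ] heading y 88.7 F [ 0.2  0.4 -4.2] grip 0.533 q [ 0.12  0.4  -0.14  1.04 -0.    0.14]
linear [-1.51 -0.04  2.38] ('roll', np.float64(-0.0))
```

play_rows(commands=[{"linear": [0.13,0,-0.13],"roll": 0},{"linear": [0.26,0,-0.26],"roll": 0},{"linear": [0.38,0,-0.38],"roll": 0},{"linear": [0.48,0,-0.48],"roll": 0},{"linear": [0.58,0,-0.58],"roll": 0}])

```text
time: 16.4
position: [0.5621, 0.0706, 0.1545]
tool_rot: [0.008, 0.707, -0.008, 0.707]
ft_force: [0.7, 0.6, -1.8]
grip_width: 0.536
```

Run:
```python
from h import *
go([.6355,.068,.206],88.7)
face()
go([.6355,.068,.206],88.7)
```

```text
t 16.4 pos [0.5621 0.0706 0.1545] x-axis [-0. -0. -1.] heading y 88.7 F [ 0.7  0.6 -1.8] grip 0.536 q [ 0.13  0.38 -0.2   0.99 -0.    0.15]
linear [-2.06 -0.04  2.94] ('roll', np.float64(-0.0))
tilt 43.1 L 0.0385 h -0.0 ext [0.044] side 0.0005 n 1556 | mouth in peg frame along -75.7 perp 2.4 side 1.2 mm
t 16.8 pos [0.5627 0.0708 0.1548] x-axis [ 0.  0. -1.] heading y 88.7 F [-0.1 -0.4 -1.4] grip 0.535 q [ 0.13  0.38 -0.2   0.99 -0.    0.15]
linear [-2.05 -0.04  2.92] ('roll', np.float64(-0.0))
```

play_rows(commands=[{"linear": [0.05,0,-0.05],"roll": 0},{"linear": [0.1,0,-0.1],"roll": 0},{"linear": [0.15,0,-0.15],"roll": 0},{"linear": [0.2,0,-0.2],"roll": 0},{"linear": [0.2,0,-0.2],"roll": 0}])

```text
time: 17.22
position: [0.5572, 0.0709, 0.1494]
tool_rot: [0.008, 0.707, -0.008, 0.707]
ft_force: [0.6, -0.1, -1.7]
grip_width: 0.535
```

play_rows(commands=[{"linear": [0.03,0,-0.03],"roll": 0},{"linear": [0.06,0,-0.06],"roll": 0},{"linear": [0.09,0,-0.09],"roll": 0},{"linear": [0.09,0,-0.09],"roll": 0},{"linear": [0.09,0,-0.09],"roll": 0}])

```text
time: 17.63
position: [0.5556, 0.0709, 0.1476]
tool_rot: [0.008, 0.707, -0.008, 0.707]
ft_force: [0.2, -0.2, -0.6]
grip_width: 0.535
```

Run:
```python
from h import *
for k in range(3): go([.6355,.068,.206],88.7);eyes.get_image("scene")
face()
```

```text
t 17.63 pos [0.5556 0.0709 0.1476] x-axis [ 0.001  0.    -1.   ] heading y 88.7 F [ 0.2 -0.2 -0.6] grip 0.535 q [ 0.13  0.38 -0.23  0.96 -0.    0.15]
linear [-2.33 -0.04  3.2 ] ('roll', np.float64(-0.0))
t 17.68 pos [0.5556 0.071  0.1476] x-axis [ 0.001  0.    -1.   ] heading y 88.7 F [ 1.1  0.3 -0.4] grip 0.534 q [ 0.13  0.38 -0.23  0.96 -0.    0.15]
linear [-2.33 -0.05  3.2 ] ('roll', np.float64(-0.0))
t 17.73 pos [0.5556 0.0709 0.1476] x-axis [ 0.001  0.    -1.   ] heading y 88.7 F [ 1.1  0.6 -0.7] grip 0.536 q [ 0.13  0.38 -0.23  0.96 -0.    0.15]
linear [-2.33 -0.04  3.2 ] ('roll', np.float64(-0.0))
tilt 42.7 L 0.0385 h 0.0002 ext [0.0445] side 0.0004 n 1518 | mouth in peg frame along -85.9 perp 3.3 side 1.2 mm
```

play_rows(commands=[{"linear": [0.03,0,-0.03],"roll": 0},{"linear": [0.06,0,-0.06],"roll": 0},{"linear": [0.1,0,-0.1],"roll": 0},{"linear": [0.1,0,-0.1],"roll": 0},{"linear": [0.1,0,-0.1],"roll": 0}])

```text
time: 18.6
position: [0.5531, 0.071, 0.1451]
tool_rot: [0.008, 0.707, -0.008, 0.707]
ft_force: [2.5, 0.4, 1.4]
grip_width: 0.542
```

Run:
```python
from h import *
f=[]
for k in range(4): f.append(arm.observe()["ft_force"]);eyes.get_image("scene")
print(np.mean(f,0))
face()
go([.6355,.068,.206],88.7)
```

```text
[2.16881471 0.07936587 0.89069884]
tilt 43.1 L 0.0386 h -0.0001 ext [0.0445] side 0.0002 n 1528 | mouth in peg frame along -89.5 perp 2.3 side 1.0 mm
t 19.2 pos [0.5529 0.071  0.1449] x-axis [ 0.  0. -1.] heading y 88.7 F [2.8 0.1 1.3] grip 0.54 q [ 0.13  0.37 -0.24  0.95  0.    0.15]
linear [-2.44 -0.05  3.31] ('roll', np.float64(-0.0))
```

play_rows(commands=[{"linear": [0,0,0],"roll": 0},{"linear": [0,0,0],"roll": 0},{"linear": [0,0,0],"roll": 0},{"linear": [0,0,0],"roll": 0},{"linear": [0,0,0],"roll": 0}], jaw=-1)

```text
time: 19.62
position: [0.5524, 0.071, 0.1447]
tool_rot: [0.008, 0.707, -0.008, 0.707]
ft_force: [-0.2, -0.0, -0.5]
grip_width: 1.0
```

Run:
```python
from h import *
face()
go([.5529,.071,.22],88.7)
p,P=cloud("scene");q=proj("scene",TIP).astype(int);a,b=q[0]-60,q[1]-60
cv2.imwrite("pics/rel.png",cv2.resize(p[b:b+110,a:a+110],(500,500),interpolation=cv2.INTER_CUBIC)[:,:,::-1])
```

```text
tilt 42.1 L 0.0445 h -0.0158 ext [0.0458] side 0.0006 n 1335 | mouth in peg frame along -84.3 perp -11.8 side 1.3 mm
t 20.02 pos [0.5528 0.071  0.1449] x-axis [ 0.  0. -1.] heading y 88.7 F [-0.5 -0.3  0.3] grip 1.003 q [ 0.13  0.37 -0.24  0.95  0.    0.15]
linear [-3. -0.  0.] ('roll', np.float64(-0.0))
```

View pics/rel.png

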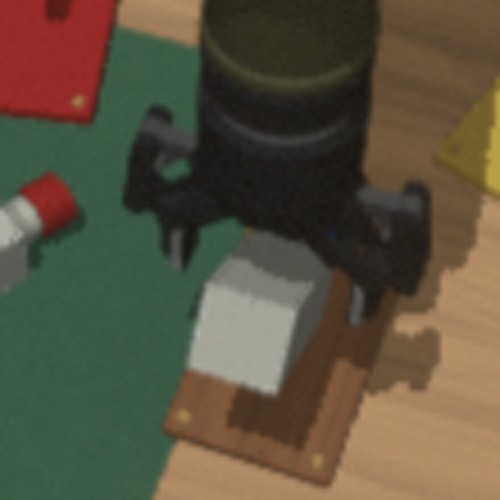

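Run:
```python
from h import *
for k in range(2):
    t,o=bottle();D=o[0][1]-t;D=D[(abs(D[:,1])<.019)&(D[:,2]>-.05)];f=np.c_[D[:,:2]@F,D[:,2]]
    best=None
    for th in np.radians(np.arange(15,60,.5)):
        c,s=np.cos(th),np.sin(th);a=f[:,0]*c+f[:,1]*s;n=-f[:,0]*s+f[:,1]*c
        for L in np.arange(.035,.056,.001):
            for h in np.arange(-.03,.03,.001):
                r=np.minimum(np.minimum(abs(a-L),abs(n-h)),.004).mean()
                if best is None or r<best[0]:best=(r,np.degrees(th),L,h)
    r,th,L,h=best;th=np.radians(th);a=np.array([np.cos(th),np.sin(th)]);n=np.array([-a[1],a[0]])
    m=np.array([(t[:2]-TIP[:2])@F,t[2]-TIP[2]])+a*(L-.14)+n*(h-.023)
    print(best,"mouth along,perp",(m@[.7071,.7071])*1e3,(m@[-.7071,.7071])*1e3)
```

```text
(np.float64(0.0009489359867561952), np.float64(36.0), np.float64(0.04600000000000001), np.float64(0.011000000000000038)) mouth along,perp -82.89403409246502 1.9495281608894188
(np.float64(0.0009430479946211636), np.float64(36.0), np.float64(0.04600000000000001), np.float64(0.011000000000000038)) mouth along,perp -82.92389712657602 1.9392173631756562
```

The bottle hangs with its tilt about 9° off the peg, against a limit of 14°, and its mouth at about -83 mm. I retract straight up.

play_rows(commands=[{"linear": [-0.5,0,0],"roll": 0},{"linear": [-1,0,0],"roll": 0},{"linear": [-1.8,0,0],"roll": 0},{"linear": [-2.8,0,0],"roll": 0},{"linear": [-3.8,0,0],"roll": 0}])

```text
time: 20.68
position: [0.5523, 0.0709, 0.2404]
tool_rot: [0.008, 0.708, -0.008, 0.707]
ft_force: [-0.4, -0.1, -0.3]
grip_width: 1.002
```

play_rows(commands=[{"linear": [-1,0,0],"roll": 0},{"linear": [-1,-1.4,-1],"roll": 0},{"linear": [-1,-2.8,-2],"roll": 0},{"linear": [-1,-4.2,-3],"roll": 0},{"linear": [-1,-5.6,-4],"roll": 0}])

```text
time: 21.1
position: [0.4518, -0.0633, 0.265]
tool_rot: [0.007, 0.707, -0.008, 0.707]
ft_force: [0.3, -0.3, 0.1]
grip_width: 0.998
```

play_rows(commands=[{"linear": [0,-1,-0.8],"roll": 0},{"linear": [0,-2,-1.6],"roll": 0},{"linear": [0,-3,-2.4],"roll": 0},{"linear": [0,-3,-2.4],"roll": 0},{"linear": [0,-3,-2.4],"roll": 0}])

```text
time: 21.52
position: [0.3903, -0.1368, 0.2652]
tool_rot: [0.009, 0.707, -0.009, 0.707]
ft_force: [-0.1, 0.0, 0.6]
grip_width: 1.0
```

Run:
```python
from h import *
go([.5529,.071,.22],88.7)
ims=[]
for n,(a,b,c,e) in {"scene":(262,325,185,262),"top":(240,298,180,262)}.items():
    p,P=cloud(n);q=proj(n,TIP).astype(int);a,b=q[0]-45,q[1]-45
    ims.append(cv2.resize(p[b:b+90,a:a+90],(400,400),interpolation=cv2.INTER_CUBIC))
    h=cv2.cvtColor(p,cv2.COLOR_RGB2HSV);d=P-TIP;near=(np.linalg.norm(d,axis=-1)<.14)
    ax=np.array([F[0],F[1],1])*.7071;al=d@ax;rd=np.linalg.norm(np.cross(d,ax),axis=-1)
    w=near&(h[...,1]<60)&(h[...,2]>85)&(P[...,2]>.03)
    bl=near&(h[...,0]>100)&(h[...,0]<130)&(h[...,1]>100)&(rd>.011)&(rd<.022)
    print(n,"white n",w.sum(),"along",np.percentile(al[w],[1,99]),"blue n",bl.sum(),np.round(np.percentile(al[bl],[5,50,95]),4) if bl.any() else "")
    X=P[w];f=np.c_[d[w][:,:2]@F,d[w][:,2]]
    best=(9,)
    for th in np.radians(np.arange(20,60,1)):
        cc,s=np.cos(th),np.sin(th);A=f[:,0]*cc+f[:,1]*s;N=-f[:,0]*s+f[:,1]*cc
        for L in np.arange(.035,.07,.001):
            for hh in np.arange(-.0,.04,.001):
                r=np.minimum(np.minimum(abs(A-L),abs(N-hh)),.004).mean()
                if r<best[0]:best=(r,np.degrees(th),L,hh)
    r,th,L,hh=best;th=np.radians(th);A=np.array([np.cos(th),np.sin(th)]);N=np.array([-A[1],A[0]]);m=A*(L-.14)+N*(hh-.023)
    print(np.round(best,4),"mouth",m@[.7071,.7071],m@[-.7071,.7071])
cv2.imwrite("pics/fin.png",np.hstack(ims)[:,:,::-1])
```

```text
t 21.52 pos [ 0.3903 -0.1368  0.2652] x-axis [ 0.001  0.    -1.   ] heading y 88.5 F [-0.1  0.   0.6] grip 1.0 q [-0.34  0.06 -0.33  1.18  0.   -0.31]
linear [1.81 8.48 6.28] ('roll', np.float64(-0.04))
scene white n 751 along [-0.07001744  0.06076504] blue n 17 [-0.0881 -0.085  -0.0824]
[8.0e-04 3.6e+01 5.8e-02 1.2e-02] mouth -0.08271042983981139 0.0019630355609705774
top white n 693 along [-0.13019654  0.05986711] blue n 12 [-0.0877 -0.0858 -0.0842]
[1.9e-03 3.6e+01 5.9e-02 1.2e-02] mouth -0.08172275097119286 0.0018066025961440552
```

View pics/fin.png

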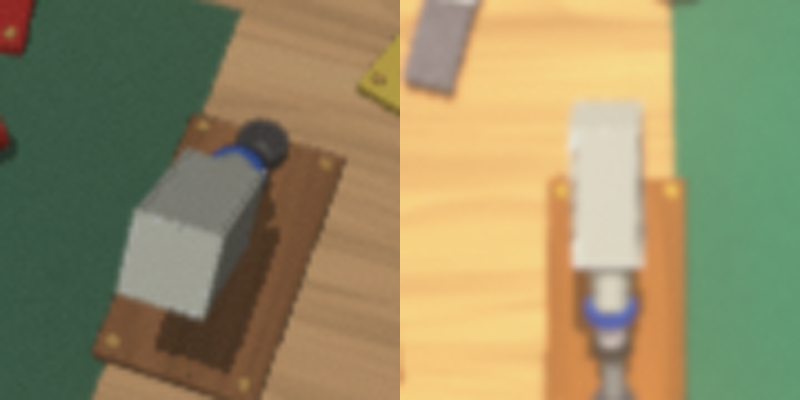

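```bash
python3 -c "
from cell import arm
print(arm.finish_job(),arm.observe()['time'])"
```

```text
the job is handed in; nothing more can be done
the job is handed in; nothing more can be done
```

The open bottle is hanging neck-down on the empty wooden peg with its mouth on the blue cup. The gripper is open and clear, and I handed the job in at about 21.6 s. No verdict was reported.

**How it went:**
- I gripped the bottle near its flat bottom. The moves only allow shifts and turns about the vertical, so I tipped it neck-down in the pads by lowering its bottom end onto the peg tip.
- I then threaded the neck over the tip and slid the bottle down the peg until it pressed the cup with about 4 N. That corresponds to roughly 8 mm of cup travel, well short of the end.

**Last checks, from camera depth:**

| Check | Measured | Limit |
|---|---|---|
| Mouth off the peg axis | about 2 mm by the depth fit, about 1 mm sideways while still held | 6 mm |
| Mouth below the tip | 82–83 mm | over 55 mm |
| Body centre | about 6 mm above the tip | not over 20 mm below |
| Bottle axis against the peg | about 9° (0.16 rad) | 0.25 rad |
| Cup held down | about 1.5–3.5 mm (few pixels, so rough) | over 0.5 mm |

**What did not go cleanly:**
- While I was tipping the bottle, it briefly pressed with about 26 N against something, most likely the side of the cup, and I backed off at once. That force read zero when I pulled clear, but I had no direct reading of the cup's travel.
- On release the bottle sagged from about 2° to about 9° off the peg.
- The cameras could not see the peg tip during insertion, so I went in by force and calculated position.
- I did not measure whether the capped bottle and the other things stayed put. The gripper was kept clear of them.

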